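# Lay out two hinge kits on their boards

## Robot

A 7-joint arm with a two-finger parallel gripper is mounted at the origin on the work surface. World frame = base frame: x ahead of the robot, y to its left, z up, the work surface at z = 0. Lengths are in m, angles in rad, forces in N, time in s.
With the tool pointing down it reaches from about 0.425 to 1.025 m from the base axis. Payload 9.4 kg.
Tool frame: the origin (TCP) lies between the finger pads; the fingertips stand 8 mm ahead of it and the grasp point (between the pads) lies 11 mm behind it; z points along the fingers, y is the line along which they close (so a half turn about z gives the same grasp; the last joint's range is limited). The gripper opens to 93 mm and grips with 3 to 60 N. Pads are 15 mm wide; open, the fingers measure 128 mm over their backs; the gripper's body (75 mm by 188 mm) begins 65 mm behind the grasp point.
Start: joints at [-1.387, 0.599, -0.003, 1.599, 0.002, 0.943, -0.08], TCP at [0.187, 0.7, 0.227] pointing down, gripper open.
Joint ranges: [-2.57, 2.57], [-0.35, 1.97], [-1.29, 1.29], [0.11, 2.56], [-1.05, 4.19], [0.11, 1.86], [-2.63, 2.63]. Speed limits (rad/s): [2.22, 2.22, 3.01, 3.01, 3.14, 3.14, 3.14].

## Interface

Orientations are given as a rotation vector (axis times angle).
In Python, from station import ctrl, eyes gives the robot as it stands.
- The arm moves only by the tool jog_arm, never from a script. Its argument "commands" is a list of rows, each a list of 5 numbers: the closure in counts, from 0 (fully open) to 255 (shut), then the shift along the tool's x, y, z in cm, then the turn about the tool's z in rad. A call has 1 to 10 rows; each row shifts and turns the commanded pose from where the row before left it, along the tool's axes as they then stand; what a row does not reach is not made up. A row lasts 1/10 s, in which the tool goes at most 50 mm and 8.59 degrees, less where a joint would pass 70% of its speed; a pose out of reach is approached as far as the arm can. A call with a gripper value outside its range is refused whole. The fingers move at their own pace and stop on an object; "grip_force" is the grip in N (left out, the last holds). Time passes only in rows, so rows that do not move let the fingers close. It gives the time, the measured TCP pose, the force, the opening and the grip force at its end, in the units of the state.
- ctrl.get_obs(): the state, without advancing time (a new reading comes with each control period).
- eyes.camera(name): name is "scene" or "top"; returns the picture (400x640x3 uint8, red, green, blue); there is no depth.
- eyes.camera_params(name): a dict with "fx", "fy", "cx", "cy" (pixels), "k1" (the pictures are not rectified: a ray, as slopes to the right and down, at radius r is drawn at 1 + k1 r^2 times it, then the intrinsics apply), "rvec" (rotation vector, rad) and "tvec" (3), from world to camera coordinates, as OpenCV has them. Camera axes: x right, y down, z forward; pixel columns grow to the right and rows downward; lengths in m; the calibration is good to about 2 mm. A picture is of the moment at which its call begins. camera_params takes no time and is no camera call.
- ctrl.hand_in(): hands the job in; it is judged then, once.
The state is a dict: "t": time; "qpos": joint angles; "qd": joint speeds; "tau": joint torques, N m; "tool_pos": TCP position; "orientation": TCP orientation; "wrist_force": force on the tool from outside, world axes, zero at the start; "ft_torque": the same for the moment, N m; "grip_width": opening from 0.0 (shut) to 1.0 (fully open); "gripper_force": force on a finger pad.
Only numpy, scipy, OpenCV 4.12 (cv2) and the standard library are available. Lean on these libraries where they do the work, as an engineer would, in place of code of your own. Each camera call takes 0.05 s, during which the arm holds its last target. There are 200 camera calls.

## Task

Make up the two hinge kits for the shutters, laying each part flat on its dark shape and lengthwise along it: on the board with two shapes the wide hinge leaf and the long pin, and on the board with three shapes the long strap leaf, the short pin and the green punch. Leave the spare small square leaf lying on the turntable, and do not disturb the glass jar.

Things in the scene. Friction and masses are not known exactly. Their poses are not given: they have to be found in the camera images.
- butt_leaf: The wide steel hinge leaf, a plate 64 x 42 x 5 mm with one 11 mm thick, 32 mm long round knuckle at the middle of one long edge (+y, within the 42 mm). Origin at the middle of its length and width, on the underside; x runs along the 64 mm length, z up. About 0.1 kg. Starts on the aluminium turntable (240 mm disc, flat top 28 mm above the plank, turns stiffly).
- strap_leaf: The long strap leaf, a steel plate 92 x 28 x 5 mm with an 11 mm thick round knuckle across one short end (-x). Origin at the middle of its length and width, on the underside; x along the 92 mm length, z up. About 0.1 kg. Starts on the turntable (top 28 mm above the plank).
- square_leaf: The spare small leaf, a nearly square steel plate 36 x 34 x 5 mm with two short 11 mm thick knuckles on one edge. Origin at the middle of its length and width, on the underside; z up. It belongs to neither kit and stays on the turntable.
- long_pin: The long zinc-plated hinge pin, a round bar 9 mm thick and 90 mm long with a 22 mm arm bent sideways at one end (so an L, lying flat). Origin on the underside at the middle of the 90 mm length, under the axis of the bar; x along the bar, towards the arm's end; the arm points to +y. On the plank.
- short_pin: The short hinge pin, the same L shape and 9 mm thick but only 54 mm long with an 18 mm arm. Origin on the underside at the middle of the 54 mm length, under the axis of the bar; x along the bar, towards the arm's end; the arm points to +y. On the plank.
- punch: The green plastic pin punch, 106 mm long, lying: a square handle 16 x 16 mm and 70 mm long (from 53 mm behind the origin to 17 mm ahead of it), then a 12 mm round neck and a 7 mm round tip at +x. Origin at the middle of the 106 mm length, on the underside; x along it. 0.04 kg. On the plank.
- pair_board: Fixed plywood kit board with two dark shapes, 130 x 130 mm, 10 mm thick. Origin under its middle, x along the shapes' length. The wide rectangle (68 x 46 mm, for the wide leaf) is centred at y = +30 mm, the long thin bar (94 x 13 mm, for the long pin's straight bar) at y = -30 mm, both at x = 0. The shapes are flat, without rims.
- trio_board: Fixed plywood board, three dark shapes, 130 x 180 mm, 10 mm thick. Origin under its middle, x along the shapes' length. The long rectangle (96 x 32 mm, for the strap leaf) is centred at y = +58 mm, the short thin bar (58 x 13 mm, for the short pin's straight bar) at y = 0, the punch's shape (110 mm long) at y = -58 mm, all at x = 0. Flat, no rims. A part may lie either end first.
- jar: Glass jar with a metal screw lid, 68 mm diameter, 85 mm high, standing on the plank among the parts; origin under its middle. Must not be moved.
- turntable: Rotating aluminium parts turntable that carries the three leaves: a flat disc of 240 mm diameter on a fixed foot, top 28 mm above the plank; turns stiffly. Origin on the plank under its axis.
Mind the look-alikes: they are no part of the job. What is shaped like the short_pin but brown or turquoise is not meant.

How it is judged:
At the end, for the whole second after the job is handed in: Wide leaf and long pin on the two-shape board, strap leaf, short pin and punch on the three-shape board, each flat, within 12 mm along and across of the middle of its own shape and 15 degrees of its direction (either end first); square leaf flat on the turntable; all at rest (x of butt_leaf in the frame of pair_board between -0.012 and 0.012 m and y of butt_leaf in the frame of pair_board between 0.018 and 0.042 m and z of butt_leaf in the frame of pair_board between 0.007 and 0.0145 m and angle between the x axis of each of butt_leaf, long_pin and the x axis of pair_board, either way round below 0.26 rad and angle between each of butt_leaf, long_pin, strap_leaf, short_pin, punch, square_leaf's own z axis and vertical below 0.12 rad and linear speed of each of butt_leaf, long_pin, strap_leaf, short_pin, punch, square_leaf below 0.02 m/s and x of long_pin in the frame of pair_board between -0.012 and 0.012 m and y of long_pin in the frame of pair_board between -0.042 and -0.018 m and z of long_pin in the frame of pair_board between 0.007 and 0.0145 m and x of strap_leaf in the frame of trio_board between -0.012 and 0.012 m and y of strap_leaf in the frame of trio_board between 0.046 and 0.07 m and z of strap_leaf in the frame of trio_board between 0.007 and 0.0145 m and angle between the x axis of each of strap_leaf, short_pin, punch and the x axis of trio_board, either way round below 0.26 rad and x of short_pin in the frame of trio_board between -0.012 and 0.012 m and y of short_pin in the frame of trio_board between -0.012 and 0.012 m and z of short_pin in the frame of trio_board between 0.007 and 0.0145 m and x of punch in the frame of trio_board between -0.012 and 0.012 m and y of punch in the frame of trio_board between -0.07 and -0.046 m and z of punch in the frame of trio_board between 0.007 and 0.0145 m and height (world z) of square_leaf between 0.024 and 0.034 m and horizontal distance between square_leaf and turntable below 0.12 m); the robot touches nothing.
It fails at once if the jar is shifted more than 25 mm or tipped (distance of jar from where it was at the start of the episode above 0.025 m or angle between jar's own z axis and vertical above 0.3 rad).
It also fails if it takes over 112 s, if anything falls off the work surface, if the arm or the gripper's body presses on something with over 40 N, if the wrist force passes 120 N, or if a joint passes its speed limit or range.

## Working session

There is one attempt and no reset: what is moved stays moved. The work goes in short steps, Python scripts to look and compute and a tool call to move; the robot and the scene stay as the last step left them, time stands still between calls to the robot, and variables do not carry over. Pictures are saved under pics/ and viewed, at most 14 in all, crops included, and the job is handed in when it is done.

Besides the shell and the picture viewer there is one more tool, called after "Request:" as a command line: name --pt "numbers of a row" for each row, then --argument value for the rest. jog_arm: Moves the arm, as the interface text tells. Its arguments: {"type":"object","properties":{"commands":{"type":"array","items":{"type":"array","items":{"type":"number"}}},"grip_force":{"type":"number"}},"required":["commands"]}

```bash
ls; mkdir -p pics; python3 - <<'E'
from station import ctrl, eyes
import cv2
o=ctrl.get_obs(); print({k:o[k] for k in('t','tool_pos','orientation','grip_width')})
for n in('top','scene'):
    im=eyes.camera(n); cv2.imwrite(f'pics/{n}0.png',im[:,:,::-1]); print(n,eyes.camera_params(n))
E
```

```text
pics
{'t': 0.0, 'tool_pos': array([0.18688096, 0.70002448, 0.22576949]), 'orientation': array([-4.08464110e-01, -3.11489979e+00,  2.35618587e-03]), 'grip_width': 1.0007692635108871}
top {'fx': 472.791055705252, 'fy': 472.791055705252, 'cx': 313.1013004021627, 'cy': 206.46436511941866, 'k1': 0.013837670141420866, 'rvec': array([ 2.11462152, -2.12293764,  0.21804898]), 'tvec': array([-0.0198567 ,  0.57672101,  1.0925254 ])}
scene {'fx': 373.85459300981125, 'fy': 373.85459300981125, 'cx': 314.0136744062041, 'cy': 197.29621461866378, 'k1': 0.023395824058584654, 'rvec': array([ 2.11144815,  1.59707851, -0.47061793]), 'tvec': array([-0.13142004, -0.43357978,  1.19065508])}
```

View pics/top0.png

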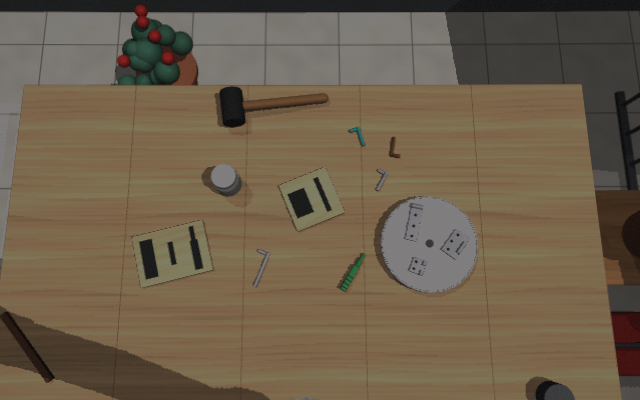

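View pics/scene0.png

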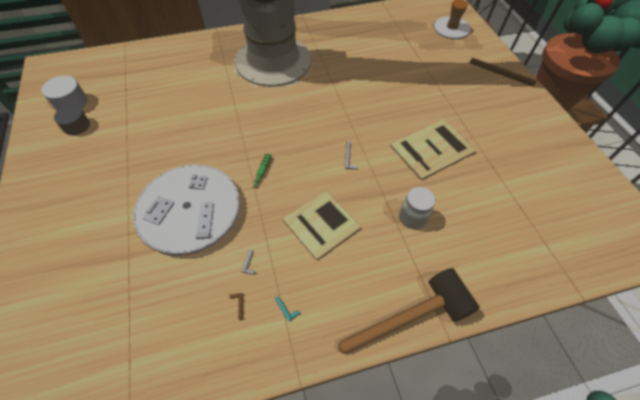

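The top view shows everything unoccluded: trio board near (172,253), pair board (311,199), jar (226,179), turntable (430,244), long pin (262,268), punch (352,272) and silver short pin (381,180). The cyan and brown pins are the decoys. Next I'll measure.

```bash
cat > h.py <<'E'
import numpy as np, cv2
from station import ctrl, eyes
P={n:eyes.camera_params(n) for n in('top','scene')}
def K(p): return np.array([[p['fx'],0,p['cx']],[0,p['fy'],p['cy']],[0,0,1]]),np.array([p['k1'],0,0,0.])
def ray(px,n='top',z=0.0):
    p=P[n];k,d=K(p);R=cv2.Rodrigues(p['rvec'])[0]
    u=cv2.undistortPoints(np.float64(px).reshape(-1,1,2),k,d).reshape(-1,2)
    D=np.c_[u,np.ones(len(u))]@R; C=-R.T@p['tvec']
    return (C+D*((z-C[2])/D[:,2])[:,None])[:,:2]
def pix(X,n='top'):
    p=P[n];k,d=K(p);return cv2.projectPoints(np.float64(X).reshape(-1,1,3),p['rvec'],p['tvec'],k,d)[0].reshape(-1,2)
def blobs(mask,z,n='top',amin=15,off=(0,0)):
    # world outline -> min-area rect: centre, (long,short), angle of long side, area centroid
    out=[]
    for c in cv2.findContours(mask.astype(np.uint8),cv2.RETR_EXTERNAL,cv2.CHAIN_APPROX_NONE)[0]:
        if cv2.contourArea(c)<amin: continue
        w=ray(c.reshape(-1,2)+np.array(off),n,z)
        (cx,cy),(a,b),_=r=cv2.minAreaRect((w*1000).astype(np.float32))
        bx=cv2.boxPoints(r);e=[bx[1]-bx[0],bx[2]-bx[1]];l=max(e,key=np.linalg.norm)
        m=cv2.moments(c);cen=ray([[m['m10']/m['m00']+off[0],m['m01']/m['m00']+off[1]]],n,z)[0]*1000
        out.append((np.round([cx,cy]),np.round(sorted([a,b])[::-1]),round(float(np.degrees(np.arctan2(l[1],l[0])))%180,1),np.round(cen),np.round(c.reshape(-1,2).mean(0)+off)))
    return out
E
python3 - <<'E'
from h import *
im=cv2.imread('pics/top0.png'); hsv=cv2.cvtColor(im,cv2.COLOR_BGR2HSV);H,S,V=cv2.split(hsv)
Y,X=np.mgrid[:400,:640]
roi=lambda a,b,c,d:(X>=a)&(X<c)&(Y>=b)&(Y<d)
for nm,m,z in [('dark pair',(V<90)&roi(275,165,350,235),.01),('dark trio',(V<90)&roi(128,218,216,290),.01),
 ('green',(H>45)&(H<80)&(S>120)&roi(330,245,375,300),.008),('longpin',(S<60)&roi(245,240,280,295),.006),('shortpin',(S<60)&roi(368,162,392,195),.006),('jar',(S<60)&roi(200,155,245,205),.085),
 ('tt',(S<50)&(V>60)&roi(370,185,490,300),.028)]:
    print(nm); [print('  ',*b) for b in blobs(m,z)]
c=cv2.resize(im[190:300,360:490],None,fx=6,fy=6,interpolation=cv2.INTER_CUBIC)[:600]
a=cv2.resize(im[160:300,235:395],None,fx=4.0,fy=4.0,interpolation=cv2.INTER_CUBIC)
cv2.imwrite('pics/c1.png',cv2.resize(c,(780,600)));cv2.imwrite('pics/c2.png',a)
print(c.shape)
E
```

```text
dark pair
   [597.  10.] [68. 46.] 22.4 [596.  10.] [300. 203.]
   [619. -45.] [94. 13.] 22.3 [619. -46.] [322. 194.]
dark trio
   [471. 329.] [58. 13.] 14.2 [471. 330.] [171. 253.]
   [456. 386.] [96. 32.] 14.0 [456. 386.] [148. 259.]
   [484. 273.] [111.  19.] 13.8 [477. 271.] [195. 248.]
green
   [ 423. -120.] [103.  14.] 147.5 [ 416. -116.] [352. 272.]
longpin
   [434. 117.] [90. 31.] 159.3 [437. 107.] [261. 266.]
shortpin
   [ 658. -191.] [54. 26.] 152.1 [ 660. -198.] [381. 178.]
jar
   [638. 187.] [84. 64.] 27.5 [638. 188.] [226. 179.]
tt
   [ 490. -306.] [238. 237.] 134.3 [ 487. -306.] [429. 244.]
(600, 780, 3)
```

View pics/c1.png

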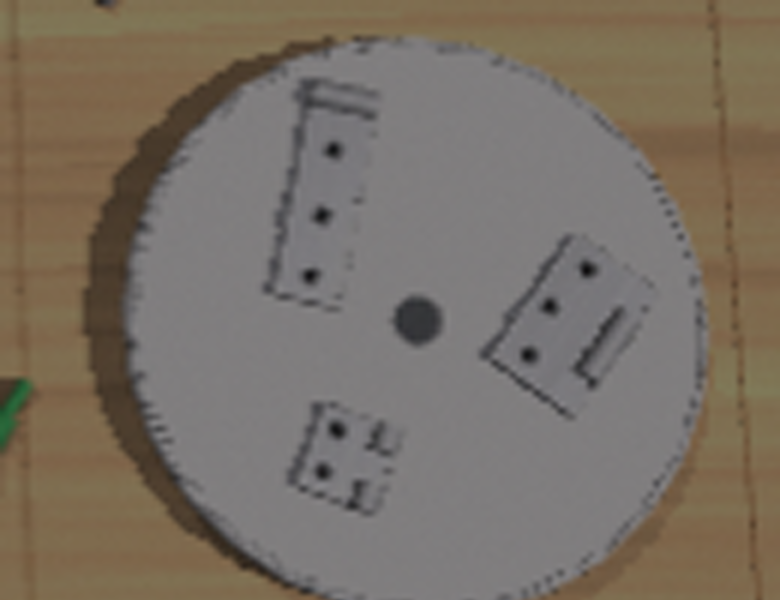

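View pics/c2.png

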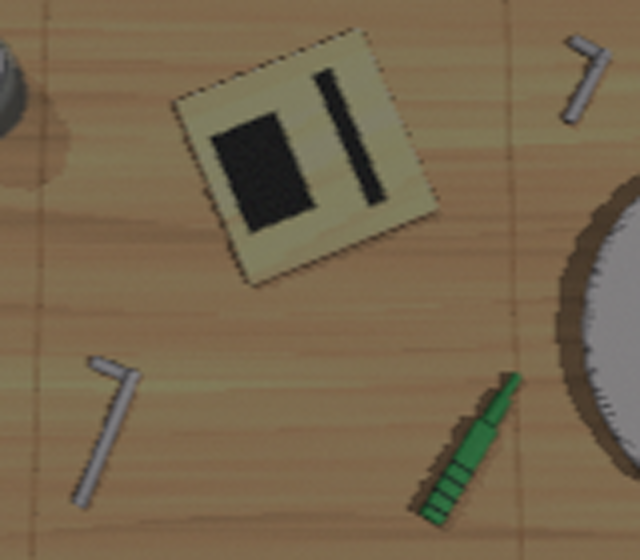

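The turntable crop shows the strap leaf with its knuckle at the top end (holes at crop (334,150), (322,215), (311,276)) and the butt leaf at right with its knuckle to the lower right. The second crop shows both L-pins with the bend at the upper end, and the punch tip pointing up and right.

```bash
cat >> h.py <<'E'
def bar(mask,z,off=(0,0),n='top',keep=(-9,.62)):
    # L pin: fit the bar from the pixels on the tail side
    q=np.argwhere(mask)[:,::-1]+np.array(off); w=ray(q,n,z)*1000
    c=w.mean(0);d=np.linalg.svd(w-c)[2][0];s=(w-c)@d
    e=lambda sgn:np.ptp(((w-c)@np.array([-d[1],d[0]]))[sgn*s>np.percentile(sgn*s,75)])
    if e(1)<e(-1): d=-d;s=-s           # d points at the bent end
    t=w[s<s.min()+.62*np.ptp(s)]
    vx,vy,x0,y0=cv2.fitLine(t.astype(np.float32),cv2.DIST_HUBER,0,.01,.01).ravel()
    d2=np.array([vx,vy]);d2*=np.sign(d2@d);p=np.array([x0,y0]);s=(w-p)@d2
    return p+d2*(s.min()+s.max())/2,np.ptp(s),np.degrees(np.arctan2(d2[1],d2[0]))
def go(x,y,psi,z=None):
    # shift (cm, tool axes now) and turn (rad) to bring TCP to x,y,z (mm), tool y at psi deg (mod 180)
    o=ctrl.get_obs();R=cv2.Rodrigues(np.float64(o['orientation']))[0];p=o['tool_pos']
    a=np.degrees(np.arctan2(R[1,1],R[0,1]));t=(psi-a+90)%180-90
    d=R.T@(np.array([x/1000,y/1000,p[2] if z is None else z/1000])-p)*100
    print('t %.1f'%o['t'],'pos',np.round(p*1000,1),'yaw %.1f tilt %.3f'%(a,np.arccos(min(1,-R[2,2]))),'w %.3f'%o['grip_width'],'f',np.round(o['wrist_force'],1),'gf',np.round(o['gripper_force'],1),'q',np.round(o['qpos'],2))
    print('  shift cm',np.round(d,2),'turn %.3f (alt %.3f)'%(-np.radians(t),-np.radians(t)+np.sign(t)*np.pi))
E
python3 - <<'E'
from h import *
im=cv2.imread('pics/top0.png'); hsv=cv2.cvtColor(im,cv2.COLOR_BGR2HSV);H,S,V=cv2.split(hsv)
f=lambda a,b,c,d:((S<60)[b:d,a:c],.005,(a,b))
print('long',*bar(*f(245,240,280,295)));print('short',*bar(*f(368,162,392,195)))
c1=lambda l:np.float64(l)/6+[360-.4,190-.4]
for nm,l in [('strap',[(303,84),(378,98),(342,308),(266,290)]),('butt',[(572,237),(655,290),(575,417),(485,355)]),('sq',[(318,402),(403,430),(373,515),(290,483)])]:
    w=ray(c1(l),'top',.033)*1000;print(nm,w.mean(0).round(1),[np.linalg.norm(w[i]-w[i-1]).round() for i in range(4)],[np.degrees(np.arctan2(*(w[i]-w[i-1])[::-1])).round() for i in range(4)])
print('holes s',ray(c1([(334,150),(322,215),(311,276)]),'top',.033)*1000);print('holes b',ray(c1([(588,268),(550,305),(529,355)]),'top',.033)*1000)
ends=ray(np.float64([(433,518),(516,378)])/4+[234.6,159.6],'top',.008)*1000;print('punch',ends,ends.mean(0),np.degrees(np.arctan2(*(ends[1]-ends[0])[::-1])))
go(441,110,66,200)
E
```

```text
long [429.73559135 106.73037032] 89.89161182175475 -21.95173
short [ 654.48444664 -198.26420345] 54.44797179975911 -25.676367
strap [ 541.7 -269.8] [np.float64(88.0), np.float64(31.0), np.float64(90.0), np.float64(32.0)] [np.float64(-12.0), np.float64(-101.0), np.float64(168.0), np.float64(76.0)]
butt [ 487.5 -369. ] [np.float64(62.0), np.float64(39.0), np.float64(63.0), np.float64(43.0)] [np.float64(-39.0), np.float64(-124.0), np.float64(145.0), np.float64(54.0)]
sq [ 433.9 -274.3] [np.float64(35.0), np.float64(36.0), np.float64(37.0), np.float64(35.0)] [np.float64(-21.0), np.float64(-109.0), np.float64(158.0), np.float64(69.0)]
holes s [[ 560.22163981 -275.46642365]
 [ 533.06150939 -269.24099882]
 [ 507.80056447 -263.55458628]]
holes b [[ 510.7290417  -377.13953884]
 [ 495.54039065 -360.62672011]
 [ 475.10181653 -350.79213368]]
punch [[ 379.62090427  -94.48696188]
 [ 465.25470803 -147.64580007]] [ 422.43780615 -121.06638097] -31.830741520176723
t 0.1 pos [186.8 700.1 225.8] yaw 75.1 tilt 0.001 w 0.996 f [-0.4  0.1 -0.3] gf 0.0 q [-1.39  0.6  -0.    1.6   0.    0.94 -0.08]
  shift cm [-39.77 -50.45   2.66] turn 0.158 (alt -2.984)
```

Request:
jog_arm --pt "150 -2.8 -3.6 0 0" --pt "150 -2.8 -3.6 0 0" --pt "150 -2.8 -3.6 0 0" --pt "150 -2.8 -3.6 0 0" --pt "150 -2.8 -3.6 0 0" --pt "150 -2.8 -3.6 0 0" --pt "150 -2.8 -3.6 0 0" --pt "150 -2.8 -3.6 0 0" --pt "150 -2.8 -3.6 0 0" --pt "150 -2.8 -3.6 0 0" --grip_force 20

```text
t: 1.1
tool_pos: [0.365, 0.2786, 0.2266]
orientation: [0.408, 3.115, -0.0]
wrist_force: [0.4, -1.2, -0.3]
grip_width: 0.412
gripper_force: 0.0
```

```bash
python3 -c "
from h import *
go(434.5,105,68,80)"
```

```text
t 1.1 pos [365.  278.6 226.6] yaw 75.1 tilt 0.000 w 0.412 f [ 0.4 -1.2 -0.3] gf 0.0 q [-0.79  0.28  0.02  2.19 -0.01  0.67  0.54]
  shift cm [-11.19 -14.99  14.66] turn 0.123 (alt -3.018)
```

Request:
jog_arm --pt "150 -2.8 -3.75 1.5 0" --pt "150 -2.8 -3.75 2.5 0" --pt "150 -2.8 -3.75 2.5 0" --pt "150 -2.8 -3.75 2.5 0" --pt "150 0 0 2.8 0.123" --pt "150 0 0 2.8 0" --pt "150 0 0 0 0" --pt "150 0 0 0 0"

```text
t: 1.9
tool_pos: [0.4308, 0.1141, 0.0849]
orientation: [-0.598, -3.083, 0.001]
wrist_force: [-0.9, 0.7, 0.1]
grip_width: 0.414
gripper_force: 0.0
```

```bash
python3 -c "
from h import *
go(434.5,105,68,11)
im=eyes.camera('scene');cv2.imwrite('pics/s1.png',cv2.resize(im[80:250,220:480,::-1],None,fx=3,fy=3,interpolation=2))"
```

```text
t 1.9 pos [430.8 114.1  84.9] yaw 68.0 tilt 0.002 w 0.414 f [-0.9  0.7  0.1] gf 0.0 q [-0.41  0.53  0.04  2.35 -0.07  0.27  0.87]
  shift cm [-0.69 -0.7   7.39] turn 0.001 (alt -3.141)
```

View pics/s1.png

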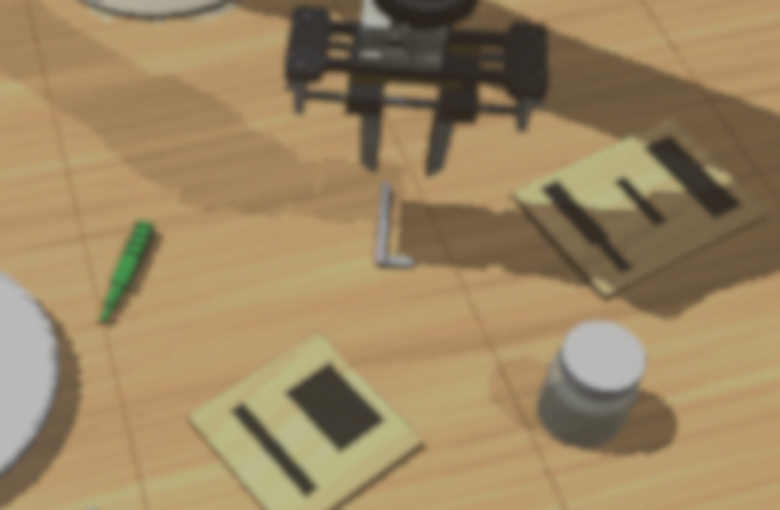

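Gripper above the long pin, aligned with its bar. Going down and closing.

Request:
jog_arm --pt "150 -0.7 -0.7 0 0" --pt "150 0 0 2.5 0" --pt "150 0 0 2.5 0" --pt "150 0 0 1.7 0" --pt "150 0 0 0.7 0" --pt "150 0 0 0 0" --pt "150 0 0 0 0"

```text
t: 2.65
tool_pos: [0.4385, 0.1056, 0.0155]
orientation: [-0.598, -3.079, 0.003]
wrist_force: [-0.6, -0.5, 0.1]
grip_width: 0.412
gripper_force: 0.0
```

```bash
python3 -c "
from h import *
go(434.5,105,68,10.5)"
```

```text
t 2.6 pos [438.5 105.6  15.5] yaw 68.0 tilt 0.005 w 0.412 f [-0.6 -0.5  0.1] gf 0.0 q [-0.34  0.68 -0.04  2.36  0.21  0.11  0.61]
  shift cm [ 0.35 -0.2   0.5 ] turn 0.000 (alt -3.141)
```

Request:
jog_arm --pt "150 0 0 0.5 0" --pt "150 0 0 0 0" --pt "255 0 0 0 0" --pt "255 0 0 0 0" --pt "255 0 0 0 0" --pt "255 0 0 0 0" --pt "255 0 0 0 0" --pt "255 0 0 0 0"

```text
t: 3.45
tool_pos: [0.4373, 0.1054, 0.0114]
orientation: [-0.597, -3.077, 0.006]
wrist_force: [0.1, 0.3, 3.4]
grip_width: 0.09
gripper_force: 20.0
```

```bash
python3 -c "
from h import *
go(434.5,105,68,10.5)"
```

```text
t 3.5 pos [437.3 105.4  11.4] yaw 68.0 tilt 0.008 w 0.090 f [0.1 0.3 3.4] gf 20.0 q [-0.31  0.69 -0.07  2.36  0.43  0.11  0.39]
  shift cm [ 0.24 -0.14  0.09] turn 0.000 (alt -3.141)
```

Request:
jog_arm --pt "255 0 0 -2 0" --pt "255 0 0 -3 0" --pt "255 0 0 -4 0" --pt "255 0 0 -4 0" --pt "255 0 0 0 0"

```text
t: 3.95
tool_pos: [0.4401, 0.1063, 0.1452]
orientation: [-0.6, -3.082, 0.001]
wrist_force: [-0.1, -0.2, -0.3]
grip_width: 0.085
gripper_force: 20.0
```

```bash
python3 -c "
from h import *
go(626,-42,112.4,50)"
```

```text
t 4.0 pos [440.1 106.3 145.2] yaw 68.0 tilt 0.002 w 0.085 f [-0.1 -0.2 -0.3] gf 20.0 q [-0.11  0.43 -0.34  2.27  0.3   0.48  0.5 ]
  shift cm [-22.8   -6.77   9.49] turn -0.775 (alt 2.366)
```

Request:
jog_arm --pt "255 -3.8 -1.13 0 0" --pt "255 -3.8 -1.13 0 0" --pt "255 -3.8 -1.13 0 0" --pt "255 -3.8 -1.13 0 0" --pt "255 -3.8 -1.13 0 0" --pt "255 -3.8 -1.13 0 0" --pt "255 0 0 2 -0.14" --pt "255 0 0 2 -0.14" --pt "255 0 0 2 -0.14" --pt "255 0 0 1 -0.14"

```text
t: 4.95
tool_pos: [0.6225, -0.0426, 0.0672]
orientation: [0.285, -3.117, 0.001]
wrist_force: [0.3, -0.1, -1.5]
grip_width: 0.088
gripper_force: 20.0
```

Request:
jog_arm --pt "255 0 0 0 -0.14" --pt "255 0 0 0 -0.075" --pt "255 0 0 0 0"

```text
t: 5.25
tool_pos: [0.6232, -0.0427, 0.0687]
orientation: [0.61, -3.072, -0.001]
wrist_force: [0.1, -0.3, 0.5]
grip_width: 0.086
gripper_force: 20.0
```

```bash
python3 -c "
from h import *
go(626,-42,112.4,21)
im=eyes.camera('scene');cv2.imwrite('pics/s2.png',cv2.resize(im[80:270,220:460,::-1],None,fx=3,fy=3,interpolation=2))"
```

```text
t 5.2 pos [623.2 -42.7  68.7] yaw 112.5 tilt 0.010 w 0.086 f [ 0.1 -0.3  0.5] gf 20.0 q [ 0.3   0.73 -0.5   1.92  0.57  0.64  1.4 ]
  shift cm [-0.33 -0.05  4.77] turn 0.001 (alt -3.140)
```

View pics/s2.png

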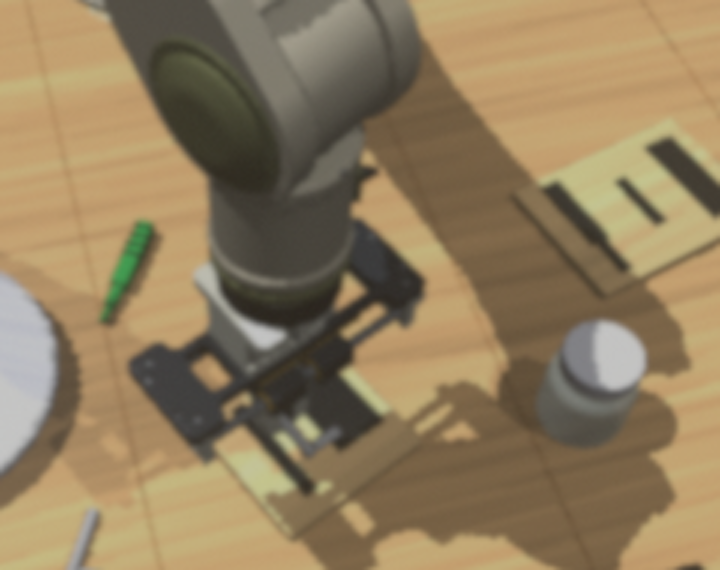

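Pin hangs level above its bar shape, its arm pointing to the wide rectangle and clear of it. Lowering and releasing.

Request:
jog_arm --pt "255 -0.3 0 1.5 0" --pt "255 0 0 1.5 0" --pt "255 0 0 1 0" --pt "255 0 0 0.6 0" --pt "255 0 0 0.1 0" --pt "255 0 0 0 0" --pt "255 0 0 0 0" --pt "170 0 0 0 0" --pt "170 0 0 0 0" --pt "170 0 0 0 0"

```text
t: 6.3
tool_pos: [0.6265, -0.0417, 0.0235]
orientation: [0.609, -3.074, 0.001]
wrist_force: [-0.3, -0.3, -0.3]
grip_width: 0.298
gripper_force: 0.0
```

Request:
jog_arm --pt "160 0 0 -1 0" --pt "160 0 0 -3 0" --pt "160 0 0 -4 0" --pt "160 0 0 -4 0" --pt "160 0 0 0 0"

```text
t: 6.8
tool_pos: [0.63, -0.0408, 0.1491]
orientation: [-0.61, 3.082, -0.004]
wrist_force: [0.8, 0.2, -1.0]
grip_width: 0.376
gripper_force: 0.0
```

```bash
python3 -c "
from h import *
print('short'); go(657,-199.5,64.3,100)"
```

```text
short
t 6.8 pos [630.  -40.8 149.1] yaw 112.4 tilt 0.002 w 0.376 f [ 0.8  0.2 -1. ] gf 0.0 q [ 0.35  0.64 -0.58  1.87  0.48  0.78  1.47]
  shift cm [  3.55 -15.69   4.95] turn 0.840 (alt -2.302)
```

Request:
jog_arm --pt "150 0.9 -3.9 0 0" --pt "150 0.9 -3.9 0 0" --pt "150 0.9 -3.9 0 0" --pt "150 0.85 -3.9 0 0" --pt "150 0 0 1 0.14" --pt "150 0 0 1 0.14" --pt "150 0 0 1 0.14" --pt "150 0 0 1 0.14" --pt "150 0 0 1 0.14" --pt "150 0 0 0 0.14"

```text
t: 7.8
tool_pos: [0.6524, -0.199, 0.0918]
orientation: [-0.705, -3.052, 0.006]
wrist_force: [0.1, -0.1, -0.0]
grip_width: 0.408
gripper_force: 0.0
```

Request:
jog_arm --pt "150 0 0 0 0" --pt "150 0 0 0 0"

```text
t: 8.0
tool_pos: [0.6535, -0.199, 0.0935]
orientation: [-0.691, -3.057, 0.007]
wrist_force: [-0.3, 0.3, 0.3]
grip_width: 0.412
gripper_force: 0.0
```

```bash
python3 -c "
from h import *
im=eyes.camera('top');cv2.imwrite('pics/t3.png',cv2.resize(im[110:300,250:450,::-1],None,fx=3,fy=3,interpolation=2))
hsv=cv2.cvtColor(im,cv2.COLOR_RGB2HSV)
go(657,-199.5,64.3,11)"
```

```text
t 8.1 pos [ 653.6 -199.1   93.5] yaw 64.5 tilt 0.008 w 0.411 f [-0.3  0.  -0.1] gf 0.0 q [ 0.41  0.72 -0.32  1.78  0.34  0.7   1.03]
  shift cm [-0.37  0.15  8.25] turn 0.004 (alt -3.138)
```

View pics/t3.png

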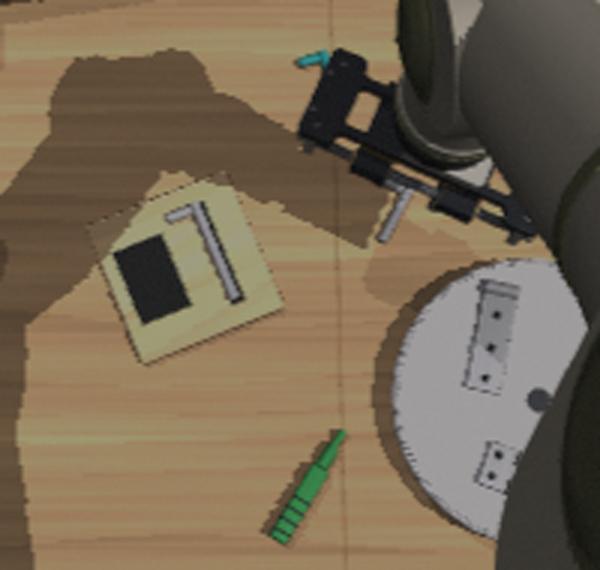

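The long pin lies on its bar shape, and the gripper is above the silver short pin. Going down.

Request:
jog_arm --pt "150 -0.35 0.15 2 0" --pt "150 0 0 2.5 0" --pt "150 0 0 2.2 0" --pt "150 0 0 1.2 0" --pt "150 0 0 0.3 0" --pt "150 0 0 0 0" --pt "255 0 0 0 0" --pt "255 0 0 0 0" --pt "255 0 0 0 0" --pt "255 0 0 0 0"

```text
t: 9.05
tool_pos: [0.6569, -0.1997, 0.0119]
orientation: [-0.697, -3.057, 0.006]
wrist_force: [0.6, 0.5, -0.5]
grip_width: 0.118
gripper_force: 0.2
```

Request:
jog_arm --pt "255 0 0 0 0" --pt "255 0 0 0 0"

```text
t: 9.25
tool_pos: [0.6569, -0.1997, 0.0118]
orientation: [-0.698, -3.057, 0.007]
wrist_force: [-0.7, -0.2, 4.5]
grip_width: 0.091
gripper_force: 20.0
```

```bash
python3 -c "
from h import *
go(657,-199.5,64.3,11)"
```

```text
t 9.2 pos [ 656.9 -199.7   11.8] yaw 64.3 tilt 0.008 w 0.091 f [-0.7 -0.2  4.5] gf 20.0 q [ 0.38  0.83 -0.27  1.8   0.38  0.57  0.99]
  shift cm [0.   0.02 0.08] turn -0.000 (alt 3.141)
```

Request:
jog_arm --pt "255 0 0 -2 0" --pt "255 0 0 -3 0" --pt "255 0 0 -4 0" --pt "255 0 0 -4 0" --pt "255 0 0 -2 0" --pt "255 0 0 0 0"

```text
t: 9.85
tool_pos: [0.6595, -0.1994, 0.1647]
orientation: [-0.699, -3.061, 0.006]
wrist_force: [0.8, -0.7, 0.1]
grip_width: 0.088
gripper_force: 20.0
```

```bash
python3 -c "
from h import *
go(473.7,329.7,104.1,60)"
```

```text
t 9.8 pos [ 659.5 -199.4  164.7] yaw 64.3 tilt 0.004 w 0.088 f [ 0.8 -0.7  0.1] gf 20.0 q [ 0.43  0.64 -0.36  1.72  0.29  0.83  1.06]
  shift cm [39.69 39.65 10.33] turn -0.695 (alt 2.447)
```

Request:
jog_arm --pt "255 2.8 2.8 0 0" --pt "255 2.8 2.8 0 0" --pt "255 2.8 2.8 0 0" --pt "255 2.8 2.8 0 0" --pt "255 2.8 2.8 0 0" --pt "255 2.8 2.8 0 0" --pt "255 2.8 2.8 0 0" --pt "255 2.8 2.8 0 0" --pt "255 2.8 2.8 0 0" --pt "255 2.8 2.8 0 0"

```text
t: 10.85
tool_pos: [0.5256, 0.1756, 0.1601]
orientation: [-0.697, -3.054, 0.008]
wrist_force: [-0.0, 0.6, -1.4]
grip_width: 0.088
gripper_force: 20.0
```

Request:
jog_arm --pt "255 2.8 2.8 0 0" --pt "255 2.8 2.8 0 0" --pt "255 2.8 2.8 0 0" --pt "255 2.8 2.8 0 0" --pt "255 0 0 1 -0.139" --pt "255 0 0 2 -0.139" --pt "255 0 0 2 -0.139" --pt "255 0 0 2 -0.139" --pt "255 0 0 2 -0.139" --pt "255 0 0 0 0"

```text
t: 11.85
tool_pos: [0.4722, 0.3223, 0.0681]
orientation: [0.388, -3.104, 0.006]
wrist_force: [0.1, -0.1, -0.2]
grip_width: 0.083
gripper_force: 20.0
```

```bash
python3 -c "
from h import *
go(473.7,329.7,104.1,22.3)
im=eyes.camera('top');cv2.imwrite('pics/t4.png',cv2.resize(im[200:310,110:270,::-1],None,fx=4,fy=4,interpolation=2))"
```

```text
t 11.8 pos [472.2 322.3  68.1] yaw 104.2 tilt 0.014 w 0.083 f [ 0.1 -0.1 -0.2] gf 20.0 q [-0.39  0.68 -0.45  2.05  0.54  0.55  0.59]
  shift cm [-0.39  0.69  4.57] turn 0.002 (alt -3.139)
```

Request:
jog_arm --pt "255 -0.35 0.7 1.5 0" --pt "255 0 0 1.5 0" --pt "255 0 0 1 0" --pt "255 0 0 0.5 0" --pt "255 0 0 0.1 0" --pt "255 0 0 0 0" --pt "255 0 0 0 0" --pt "170 0 0 0 0" --pt "170 0 0 0 0" --pt "170 0 0 0 0"

```text
t: 12.9
tool_pos: [0.4755, 0.3314, 0.0257]
orientation: [0.385, -3.11, 0.002]
wrist_force: [0.1, 0.6, 0.0]
grip_width: 0.299
gripper_force: 0.0
```

Request:
jog_arm --pt "150 0 0 -1 0" --pt "150 0 0 -3 0" --pt "150 0 0 -4 0" --pt "150 0 0 -4 0" --pt "150 0 0 -1 0" --pt "150 0 0 0 0"

```text
t: 13.5
tool_pos: [0.4772, 0.332, 0.1577]
orientation: [0.384, -3.113, -0.0]
wrist_force: [-0.1, 0.3, 0.1]
grip_width: 0.408
gripper_force: 0.0
```

```bash
python3 -c "
from h import *
go(422,-121,58,60)"
```

```text
t 13.5 pos [477.2 332.  157.7] yaw 104.1 tilt 0.005 w 0.408 f [-0.1  0.3  0.1] gf 0.0 q [-0.33  0.57 -0.55  1.97  0.43  0.72  0.68]
  shift cm [ 16.33 -42.61   9.81] turn 0.804 (alt -2.337)
```

Request:
jog_arm --pt "130 1.5 -3.9 0 0" --pt "130 1.5 -3.9 0 0" --pt "130 1.5 -3.9 0 0" --pt "130 1.5 -3.9 0 0" --pt "130 1.5 -3.9 0 0" --pt "130 1.5 -3.9 0 0" --pt "130 1.5 -3.9 0 0" --pt "130 1.5 -3.9 0 0" --pt "130 1.5 -3.9 0 0" --pt "130 1.5 -3.9 0 0"

```text
t: 14.5
tool_pos: [0.4247, -0.0847, 0.1558]
orientation: [0.385, -3.108, 0.001]
wrist_force: [1.0, -0.3, 1.2]
grip_width: 0.489
gripper_force: 0.0
```

Request:
jog_arm --pt "130 0.6 -3.7 0 0" --pt "130 0 0 0 0.134" --pt "130 0 0 0 0.134" --pt "130 0 0 0 0.134" --pt "130 0 0 1 0.134" --pt "130 0 0 2 0.134" --pt "130 0 0 2 0.134" --pt "130 0 0 0 0" --pt "130 0 0 0 0"

```text
t: 15.4
tool_pos: [0.428, -0.1202, 0.1063]
orientation: [-0.855, -3.013, 0.008]
wrist_force: [-1.1, 0.2, 0.6]
grip_width: 0.492
gripper_force: 0.0
```

```bash
python3 -c "
from h import *
go(426.5,-123.6,58,14)"
```

```text
t 15.4 pos [ 428.  -120.2  106.3] yaw 58.3 tilt 0.011 w 0.492 f [-1.1  0.2  0.6] gf 0.0 q [ 0.35  0.49 -0.28  2.32  0.37  0.38  0.77]
  shift cm [-0.12 -0.31  9.23] turn 0.006 (alt -3.136)
```

Request:
jog_arm --pt "130 -0.1 -0.3 2 0" --pt "130 0 0 2.5 0" --pt "130 0 0 2.5 0" --pt "130 0 0 1.5 0" --pt "130 0 0 0.7 0" --pt "130 0 0 0 0" --pt "130 0 0 0 0"

```text
t: 16.1
tool_pos: [0.4276, -0.124, 0.0154]
orientation: [-0.86, -3.015, 0.006]
wrist_force: [0.3, -0.2, 1.0]
grip_width: 0.491
gripper_force: 0.0
```

```bash
python3 -c "
from h import *
go(426.5,-123.6,58,14)
im=eyes.camera('scene');cv2.imwrite('pics/s5.png',cv2.resize(im[80:270,200:480,::-1],None,fx=2.8,fy=2.8,interpolation=2))"
```

```text
t 16.1 pos [ 427.6 -124.    15.4] yaw 58.1 tilt 0.008 w 0.491 f [ 0.3 -0.2  1. ] gf 0.0 q [ 0.21  0.68 -0.09  2.37  0.52  0.11  0.64]
  shift cm [ 0.11 -0.02  0.14] turn 0.003 (alt -3.139)
```

View pics/s5.png

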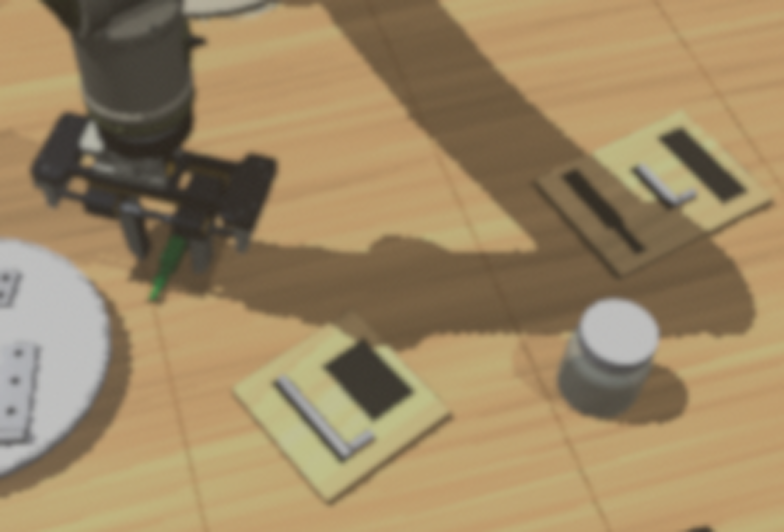

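Both pins lie on their shapes, and the fingers straddle the punch handle. Gripping.

Request:
jog_arm --pt "255 0 0 0.1 0" --pt "255 0 0 0 0" --pt "255 0 0 0 0" --pt "255 0 0 0 0" --pt "255 0 0 0 0" --pt "255 0 0 0 0"

```text
t: 16.75
tool_pos: [0.4274, -0.124, 0.0141]
orientation: [-0.863, -3.014, 0.007]
wrist_force: [-0.7, -0.0, 4.9]
grip_width: 0.166
gripper_force: 20.0
```

Request:
jog_arm --pt "255 0 0 -2 0" --pt "255 0 0 -3 0" --pt "255 0 0 -4 0" --pt "255 0 0 -4 0" --pt "255 0 0 -1 0" --pt "255 0 0 0 0"

```text
t: 17.35
tool_pos: [0.429, -0.1241, 0.1551]
orientation: [-0.865, -3.016, 0.007]
wrist_force: [0.9, -0.4, -1.3]
grip_width: 0.171
gripper_force: 20.0
```

```bash
python3 -c "
from h import *
go(490.6,273.5,104,70)"
```

```text
t 17.4 pos [ 429.  -124.1  155.1] yaw 58.0 tilt 0.006 w 0.171 f [ 0.9 -0.4 -1.3] gf 20.0 q [ 0.47  0.42 -0.43  2.27  0.35  0.52  0.78]
  shift cm [15.84 37.02  8.35] turn -0.803 (alt 2.339)
```

Request:
jog_arm --pt "255 1.6 3.7 0 0" --pt "255 1.6 3.7 0 0" --pt "255 1.6 3.7 0 0" --pt "255 1.6 3.7 0 0" --pt "255 1.6 3.7 0 0" --pt "255 1.6 3.7 0 0" --pt "255 1.6 3.7 0 0" --pt "255 1.6 3.7 0 0" --pt "255 1.6 3.7 0 0" --pt "255 1.6 3.7 0 0"

```text
t: 18.35
tool_pos: [0.4877, 0.2763, 0.15]
orientation: [-0.862, -3.012, 0.011]
wrist_force: [1.1, -1.2, -0.8]
grip_width: 0.171
gripper_force: 20.0
```

Request:
jog_arm --pt "255 0 0 0 -0.134" --pt "255 0 0 0 -0.134" --pt "255 0 0 2 -0.134" --pt "255 0 0 2 -0.134" --pt "255 0 0 2 -0.134" --pt "255 0 0 2 -0.134" --pt "255 0 0 0 0" --pt "255 0 0 0 0"

```text
t: 19.15
tool_pos: [0.4869, 0.2747, 0.0711]
orientation: [0.38, -3.107, 0.003]
wrist_force: [0.1, 0.5, -0.4]
grip_width: 0.169
gripper_force: 20.0
```

```bash
python3 -c "
from h import *
go(490.6,273.5,104,24.6)"
```

```text
t 19.1 pos [486.9 274.7  71.1] yaw 103.9 tilt 0.011 w 0.169 f [ 0.1  0.5 -0.4] gf 20.0 q [-0.26  0.68 -0.52  2.07  0.62  0.56  0.58]
  shift cm [-0.39 -0.2   4.64] turn -0.001 (alt 3.140)
```

Request:
jog_arm --pt "255 -0.35 -0.2 1.5 0" --pt "255 0 0 1.5 0" --pt "255 0 0 1 0" --pt "255 0 0 0.6 0" --pt "255 0 0 0.2 0" --pt "255 0 0 0 0" --pt "255 0 0 0 0"

```text
t: 19.85
tool_pos: [0.4915, 0.2739, 0.0249]
orientation: [0.385, -3.111, 0.002]
wrist_force: [0.1, -0.9, -0.1]
grip_width: 0.171
gripper_force: 20.0
```

Request:
jog_arm --pt "160 0 0 0 0" --pt "160 0 0 0 0" --pt "160 0 0 0 0" --pt "160 0 0 -1 0" --pt "160 0 0 -3 0" --pt "160 0 0 -4 0" --pt "160 0 0 -4 0" --pt "160 0 0 -1 0" --pt "160 0 0 0 0"

```text
t: 20.75
tool_pos: [0.4932, 0.2742, 0.1566]
orientation: [0.384, -3.113, 0.0]
wrist_force: [-0.4, -0.3, -1.0]
grip_width: 0.375
gripper_force: 0.0
```

```bash
python3 -c "
from h import *
go(542,-270,78,100)
im=eyes.camera('scene');cv2.imwrite('pics/s6.png',cv2.resize(im[100:200,360:500,::-1],None,fx=4,fy=4,interpolation=2))"
```

```text
t 20.8 pos [493.2 274.2 156.6] yaw 104.1 tilt 0.005 w 0.375 f [-0.4 -0.3 -1. ] gf 0.0 q [-0.17  0.57 -0.63  2.01  0.5   0.73  0.7 ]
  shift cm [  8.48 -53.98   5.68] turn 0.455 (alt -2.686)
```

Request:
jog_arm --pt "118 0.6 -4.2 0 0" --pt "118 0.6 -4.2 0 0" --pt "118 0.6 -4.2 0 0" --pt "118 0.6 -4.2 0 0" --pt "118 0.6 -4.2 0 0" --pt "118 0.6 -4.2 0 0" --pt "118 0.6 -4.2 0 0" --pt "118 0.6 -4.2 0 0" --pt "118 0.6 -4.2 0 0" --pt "118 0.6 -4.2 0 0"

```text
t: 21.8
tool_pos: [0.5356, -0.1496, 0.1534]
orientation: [0.385, -3.107, 0.0]
wrist_force: [-0.5, -0.1, 0.1]
grip_width: 0.541
gripper_force: 0.0
```

Request:
jog_arm --pt "118 0.7 -4 0 0" --pt "118 0.7 -4 0 0" --pt "118 0.7 -4 0 0" --pt "118 0 0 0 0.116" --pt "118 0 0 0 0.116" --pt "118 0 0 2 0.116" --pt "118 0 0 2 0.116" --pt "118 0 0 0 0" --pt "118 0 0 0 0"

```text
t: 22.7
tool_pos: [0.5446, -0.269, 0.1143]
orientation: [-0.334, -3.114, 0.004]
wrist_force: [-0.1, -0.9, 0.8]
grip_width: 0.535
gripper_force: 0.0
```

```bash
python3 -c "
from h import *
go(545,-270.7,77.5,38)"
```

```text
t 22.7 pos [ 544.6 -269.   114.3] yaw 77.8 tilt 0.010 w 0.535 f [-0.1 -0.9  0.8] gf 0.0 q [ 0.69  0.65 -0.5   1.94  0.48  0.68  1.25]
  shift cm [-0.15 -0.14  7.63] turn 0.005 (alt -3.137)
```

View pics/s6.png

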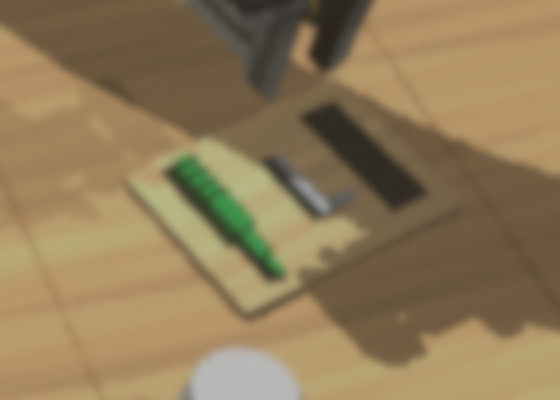

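The punch and short pin sit on their shapes. Now the strap leaf.

Request:
jog_arm --pt "118 -0.1 -0.15 2 0" --pt "118 0 0 2.5 0" --pt "118 0 0 2 0" --pt "118 0 0 0.9 0" --pt "118 0 0 0 0" --pt "118 0 0 0 0"

```text
t: 23.3
tool_pos: [0.5458, -0.2714, 0.0421]
orientation: [-0.339, -3.117, 0.005]
wrist_force: [-0.7, 0.2, 0.4]
grip_width: 0.537
gripper_force: 0.0
```

```bash
python3 -c "
from h import *
go(545,-270.7,77.5,37.5)
im=eyes.camera('scene');cv2.imwrite('pics/s7.png',cv2.resize(im[130:260,120:300,::-1],None,fx=4,fy=4,interpolation=2))"
```

```text
t 23.3 pos [ 545.8 -271.4   42.1] yaw 77.6 tilt 0.007 w 0.537 f [-0.7  0.2  0.4] gf 0.0 q [ 0.64  0.74 -0.42  1.98  0.57  0.55  1.18]
  shift cm [0.09 0.06 0.46] turn 0.002 (alt -3.140)
```

View pics/s7.png

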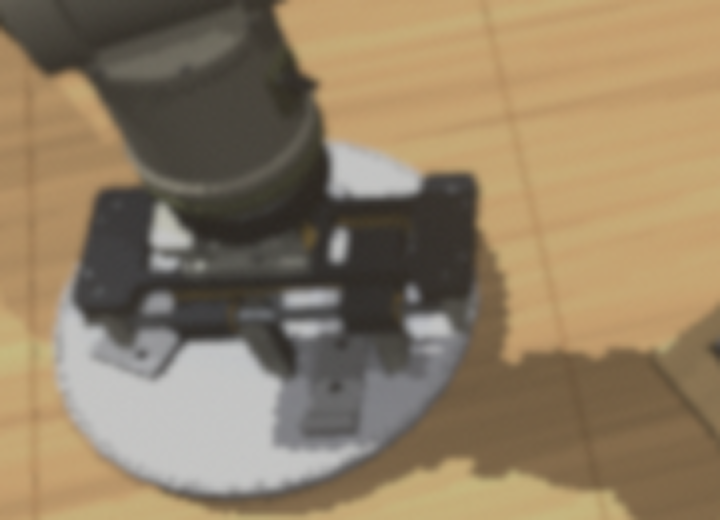

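Fingers straddle the strap leaf. Lowering the last 4 mm and gripping.

Request:
jog_arm --pt "118 0.1 0.05 0.4 0" --pt "118 0 0 0 0" --pt "255 0 0 0 0" --pt "255 0 0 0 0" --pt "255 0 0 0 0" --pt "255 0 0 0 0" --pt "255 0 0 0 0" --pt "255 0 0 0 0" --grip_force 30

```text
t: 24.15
tool_pos: [0.5444, -0.2709, 0.0375]
orientation: [-0.341, -3.116, 0.005]
wrist_force: [-0.3, -1.0, 1.9]
grip_width: 0.288
gripper_force: 30.0
```

```bash
python3 -c "
from h import *
go(545,-270.7,77.5,37.5)"
```

```text
t 24.1 pos [ 544.4 -270.9   37.5] yaw 77.5 tilt 0.008 w 0.288 f [-0.3 -1.   1.9] gf 30.0 q [ 0.64  0.75 -0.41  1.98  0.57  0.53  1.17]
  shift cm [-0.05  0.03 -0.  ] turn 0.000 (alt -3.141)
```

Request:
jog_arm --pt "255 0 0 -1 0" --pt "255 0 0 -2 0" --pt "255 0 0 -3 0" --pt "255 0 0 -4 0" --pt "255 0 0 -2 0" --pt "255 0 0 0 0"

```text
t: 24.75
tool_pos: [0.5468, -0.2707, 0.1609]
orientation: [-0.341, -3.12, 0.007]
wrist_force: [0.3, -0.9, -1.0]
grip_width: 0.296
gripper_force: 30.0
```

```bash
python3 -c "
from h import *
go(458.6,386.7,104.1,70)
im=eyes.camera('scene');cv2.imwrite('pics/s8.png',cv2.resize(im[100:260,120:320,::-1],None,fx=4,fy=4,interpolation=2)[:600])"
```

```text
t 24.8 pos [ 546.8 -270.7  160.9] yaw 77.5 tilt 0.005 w 0.296 f [ 0.3 -0.9 -1. ] gf 30.0 q [ 0.72  0.59 -0.54  1.91  0.43  0.76  1.29]
  shift cm [22.79 62.33  8.84] turn -0.464 (alt 2.678)
```

View pics/s8.png

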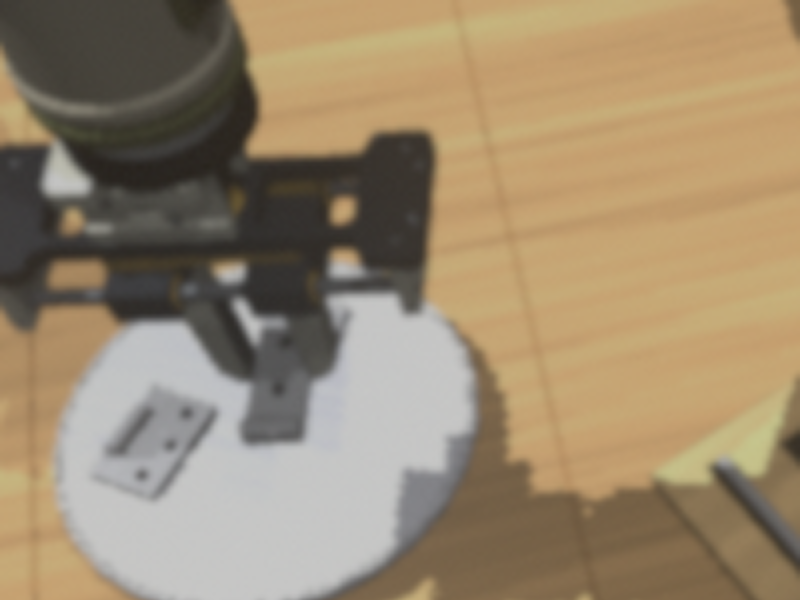

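The strap leaf is held level. Carrying it across.

Request:
jog_arm --pt "255 1.4 3.9 0 0" --pt "255 1.4 3.9 0 0" --pt "255 1.4 3.9 0 0" --pt "255 1.4 3.9 0 0" --pt "255 1.4 3.9 0 0" --pt "255 1.4 3.9 0 0" --pt "255 1.4 3.9 0 0" --pt "255 1.4 3.9 0 0" --pt "255 1.4 3.9 0 0" --pt "255 1.4 3.9 0 0"

```text
t: 25.8
tool_pos: [0.4916, 0.1419, 0.1557]
orientation: [-0.34, -3.114, 0.006]
wrist_force: [1.0, -0.0, -0.6]
grip_width: 0.293
gripper_force: 30.0
```

Request:
jog_arm --pt "255 1.4 3.9 0 0" --pt "255 1.4 3.9 0 0" --pt "255 1.4 3.9 0 0" --pt "255 1.4 3.9 0 0" --pt "255 1.4 3.9 0 0" --pt "255 1.4 3.9 0 0" --pt "255 0 0 0 -0.116" --pt "255 0 0 0 -0.116" --pt "255 0 0 0 -0.116" --pt "255 0 0 0 -0.116"

```text
t: 26.8
tool_pos: [0.4605, 0.3868, 0.155]
orientation: [0.393, -3.107, 0.004]
wrist_force: [0.5, -0.4, -1.4]
grip_width: 0.295
gripper_force: 30.0
```

Request:
jog_arm --pt "255 0 0 0 0" --pt "255 0 0 0 0"

```text
t: 27.0
tool_pos: [0.4609, 0.3867, 0.1555]
orientation: [0.379, -3.109, 0.003]
wrist_force: [-0.4, 0.3, 0.1]
grip_width: 0.295
gripper_force: 30.0
```

```bash
python3 -c "
from h import *
go(458.6,386.7,104.1,20)"
```

```text
t 27.0 pos [460.9 386.7 155.5] yaw 103.9 tilt 0.010 w 0.295 f [-0.4  0.3  0.1] gf 30.0 q [-0.37  0.61 -0.63  1.92  0.5   0.78  0.53]
  shift cm [ 0.09  0.06 13.55] turn -0.003 (alt 3.138)
```

Request:
jog_arm --pt "255 0 0 4 0" --pt "255 0 0 4 0" --pt "255 0 0 3 0" --pt "255 0 0 1.2 0" --pt "255 0 0 0.7 0" --pt "255 0 0 0.3 0" --pt "255 0 0 0 0" --pt "255 0 0 0 0"

```text
t: 27.8
tool_pos: [0.4608, 0.3873, 0.0256]
orientation: [0.384, -3.111, 0.001]
wrist_force: [-0.4, -0.5, -0.4]
grip_width: 0.297
gripper_force: 30.0
```

```bash
python3 -c "
from h import *
go(458.6,386.7,104.1,20)"
```

```text
t 27.8 pos [460.8 387.3  25.6] yaw 104.1 tilt 0.007 w 0.297 f [-0.4 -0.5 -0.4] gf 30.0 q [-0.48  0.77 -0.48  2.    0.67  0.54  0.38]
  shift cm [ 0.23 -0.01  0.56] turn -0.000 (alt 3.141)
```

Request:
jog_arm --pt "255 0.2 0 0.5 0" --pt "255 0 0 0 0" --pt "165 0 0 0 0" --pt "150 0 0 0 0" --pt "150 0 0 0 0" --pt "150 0 0 -1 0" --pt "150 0 0 -3 0" --pt "150 0 0 -4 0" --pt "150 0 0 -4 0" --pt "150 0 0 -2 0"

```text
t: 28.8
tool_pos: [0.4598, 0.3877, 0.1635]
orientation: [0.386, -3.113, -0.002]
wrist_force: [0.9, 0.2, -0.7]
grip_width: 0.408
gripper_force: 0.0
```

```bash
python3 -c "
from h import *
go(487,-368,54,100)
"
```

```text
t 28.8 pos [459.8 387.7 163.5] yaw 104.1 tilt 0.005 w 0.408 f [ 0.9  0.2 -0.7] gf 0.0 q [-0.36  0.6  -0.64  1.92  0.5   0.79  0.54]
  shift cm [ 15.78 -73.96   6.31] turn 0.875 (alt -2.267)
```

```bash
python3 -c "
from h import *
a=eyes.camera('top');b=eyes.camera('scene');cv2.imwrite('pics/top9.png',a[:,:,::-1]);cv2.imwrite('pics/scene9.png',b[:,:,::-1])
A=cv2.resize(a[190:300,375:485],(550,550),interpolation=2);B=cv2.resize(b[110:220,390:480],(250,305),interpolation=2)
C=np.zeros((550,800,3),np.uint8);C[:,:550]=A;C[:305,550:]=B;cv2.imwrite('pics/c9.png',C[:,:,::-1])"
```

```text
(no output)
```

View pics/c9.png

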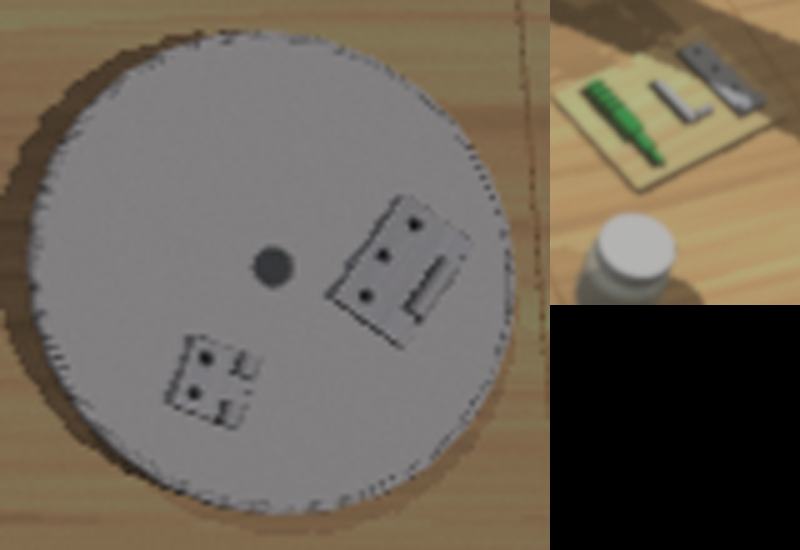

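The strap leaf lies on its shape, and the turntable has not turned (butt leaf corners unchanged). Going to the butt leaf.

Request:
jog_arm --pt "77 0.9 -4.1 0 0" --pt "77 0.9 -4.1 0 0" --pt "77 0.9 -4.1 0 0" --pt "77 0.9 -4.1 0 0" --pt "77 0.9 -4.1 0 0" --pt "77 0.9 -4.1 0 0" --pt "77 0.9 -4.1 0 0" --pt "77 0.9 -4.1 0 0" --pt "77 0.9 -4.1 0 0" --pt "77 0.9 -4.1 0 0" --grip_force 35

```text
t: 29.9
tool_pos: [0.4714, -0.0346, 0.1599]
orientation: [0.385, -3.109, 0.002]
wrist_force: [-0.0, -0.3, 0.6]
grip_width: 0.698
gripper_force: 0.0
```

Request:
jog_arm --pt "77 0.9 -4.1 0 0" --pt "77 0.9 -4.1 0 0" --pt "77 0.9 -4.1 0 0" --pt "77 0.9 -4.1 0 0" --pt "77 0.9 -4.1 0 0" --pt "77 0.9 -4.1 0 0" --pt "77 0.9 -4.1 0 0" --pt "77 0.6 -4.1 0 0" --pt "77 0 0 0 0.125" --pt "77 0 0 0 0.125"

```text
t: 30.9
tool_pos: [0.4841, -0.3692, 0.1597]
orientation: [-0.018, -3.133, 0.002]
wrist_force: [0.1, 0.6, 0.1]
grip_width: 0.7
gripper_force: 0.0
```

Request:
jog_arm --pt "77 0 0 0 0.125" --pt "77 0 0 0 0.125" --pt "77 0 0 0 0.125" --pt "77 0 0 2 0.125" --pt "77 0 0 3 0.125" --pt "77 0 0 0 0" --pt "77 0 0 0 0"

```text
t: 31.6
tool_pos: [0.4845, -0.3673, 0.1107]
orientation: [-0.962, -2.982, 0.006]
wrist_force: [-0.4, 0.2, 0.1]
grip_width: 0.7
gripper_force: 0.0
```

```bash
python3 -c "
from h import *
go(487.5,-369,54,38)
w=ray(np.float64([(400,196),(472,240),(402,347),(328,295)])/5+[374.6,189.6],'top',.033)*1000;print(w.mean(0),w)
"
```

```text
t 31.6 pos [ 484.5 -367.3  110.7] yaw 54.2 tilt 0.010 w 0.700 f [-0.4  0.2  0.1] gf 0.0 q [ 0.82  0.64 -0.4   1.95  0.4   0.64  1.11]
  shift cm [-0.39  0.08  7.27] turn 0.004 (alt -3.138)
[ 488.10135548 -368.59164248] [[ 524.3289511  -370.64496329]
 [ 502.39358306 -404.54706531]
 [ 450.11428037 -366.83191155]
 [ 475.56860741 -332.34262977]]
```

Request:
jog_arm --pt "77 -0.35 0.1 2 0" --pt "77 0 0 2.5 0" --pt "77 0 0 1.8 0" --pt "77 0 0 0.9 0" --pt "77 0 0 0 0" --pt "77 0 0 0 0"

```text
t: 32.2
tool_pos: [0.4882, -0.3696, 0.04]
orientation: [-0.968, -2.983, 0.008]
wrist_force: [0.1, -0.7, -0.0]
grip_width: 0.699
gripper_force: 0.0
```

```bash
python3 -c "
from h import *
go(488,-369,54,37.5)
"
```

```text
t 32.2 pos [ 488.2 -369.6   40. ] yaw 54.0 tilt 0.007 w 0.699 f [ 0.1 -0.7 -0. ] gf 0.0 q [ 0.77  0.73 -0.33  1.98  0.47  0.51  1.04]
  shift cm [0.05 0.04 0.25] turn 0.001 (alt -3.141)
```

Request:
jog_arm --pt "77 0 0 0.25 0" --pt "77 0 0 0 0" --pt "255 0 0 0 0" --pt "255 0 0 0 0" --pt "255 0 0 0 0" --pt "255 0 0 0 0" --pt "255 0 0 0 0" --pt "255 0 0 0 0"

```text
t: 33.0
tool_pos: [0.4876, -0.3695, 0.0367]
orientation: [-0.969, -2.981, 0.008]
wrist_force: [-1.3, -1.4, 2.8]
grip_width: 0.444
gripper_force: 35.0
```

Request:
jog_arm --pt "255 0 0 -1 0" --pt "255 0 0 -2 0" --pt "255 0 0 -3 0" --pt "255 0 0 -4 0" --pt "255 0 0 -2 0" --pt "255 0 0 0 0"

```text
t: 33.6
tool_pos: [0.49, -0.3696, 0.16]
orientation: [-0.971, -2.986, 0.009]
wrist_force: [0.5, 0.2, -1.2]
grip_width: 0.442
gripper_force: 35.0
```

```bash
python3 -c "
from h import *
go(597,10,112.4,70)
im=eyes.camera('scene');cv2.imwrite('pics/s10.png',cv2.resize(im[100:260,100:300,::-1],None,fx=3.5,fy=3.5,interpolation=2))"
```

```text
t 33.6 pos [ 490.  -369.6  160. ] yaw 54.0 tilt 0.006 w 0.442 f [ 0.5  0.2 -1.2] gf 35.0 q [ 0.85  0.58 -0.44  1.9   0.36  0.74  1.14]
  shift cm [13.67 37.05  8.77] turn -1.020 (alt 2.122)
```

View pics/s10.png

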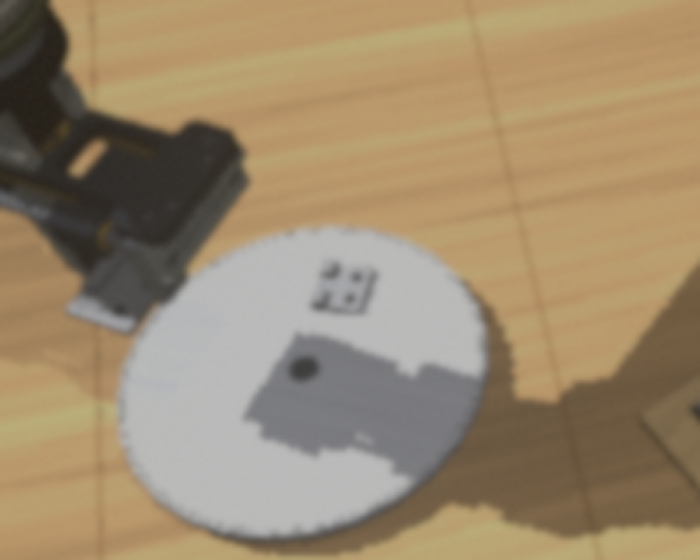

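The butt leaf is held, and the square leaf stays on the table. Carrying.

Request:
jog_arm --pt "255 1.37 3.7 0 0" --pt "255 1.37 3.7 0 0" --pt "255 1.37 3.7 0 0" --pt "255 1.37 3.7 0 0" --pt "255 1.37 3.7 0 0" --pt "255 1.37 3.7 0 0" --pt "255 1.37 3.7 0 0" --pt "255 1.37 3.7 0 0" --pt "255 1.37 3.7 0 0" --pt "255 1.37 3.7 0 0"

```text
t: 34.65
tool_pos: [0.5946, 0.0123, 0.1533]
orientation: [-0.968, -2.979, 0.009]
wrist_force: [1.5, 0.2, -0.9]
grip_width: 0.445
gripper_force: 35.0
```

Request:
jog_arm --pt "255 0 0 0 -0.1275" --pt "255 0 0 0 -0.1275" --pt "255 0 0 0 -0.1275" --pt "255 0 0 0 -0.1275" --pt "255 0 0 0 -0.1275" --pt "255 0 0 2 -0.1275" --pt "255 0 0 2 -0.1275" --pt "255 0 0 2 -0.1275" --pt "255 0 0 2 0" --pt "255 0 0 0 0"

```text
t: 35.65
tool_pos: [0.5922, 0.0103, 0.0713]
orientation: [0.608, -3.068, -0.001]
wrist_force: [-0.0, -1.1, -1.2]
grip_width: 0.446
gripper_force: 35.0
```

```bash
python3 -c "
from h import *
go(597,10,112.4,19.7)"
```

```text
t 35.6 pos [592.2  10.3  71.3] yaw 112.4 tilt 0.014 w 0.446 f [-0.  -1.1 -1.2] gf 35.0 q [ 0.29  0.73 -0.61  1.99  0.67  0.65  1.2 ]
  shift cm [-0.5  -0.22  5.15] turn 0.001 (alt -3.141)
```

Request:
jog_arm --pt "255 -0.4 -0.1 2 0" --pt "255 0 0 1.5 0" --pt "255 0 0 1 0" --pt "255 0 0 0.4 0" --pt "255 0 0 0.2 0" --pt "255 0 0 0 0" --pt "255 0 0 0 0"

```text
t: 36.35
tool_pos: [0.5987, 0.0111, 0.0243]
orientation: [0.609, -3.074, 0.001]
wrist_force: [0.5, -0.0, -1.3]
grip_width: 0.445
gripper_force: 35.0
```

```bash
python3 -c "
from h import *
go(597,10,112.4,19.5)"
```

```text
t 36.4 pos [598.7  11.1  24.3] yaw 112.4 tilt 0.007 w 0.445 f [ 0.5 -0.  -1.3] gf 35.0 q [ 0.24  0.79 -0.54  2.    0.75  0.57  1.13]
  shift cm [ 0.2  -0.04  0.48] turn 0.000 (alt -3.141)
```

Request:
jog_arm --pt "255 0.2 0 0.45 0" --pt "255 0 0 0 0" --pt "125 0 0 0 0" --pt "115 0 0 0 0" --pt "115 0 0 0 0" --pt "115 0 0 -1 0" --pt "115 0 0 -3 0" --pt "115 0 0 -4 0" --pt "115 0 0 -4 0" --pt "115 0 0 -4 0"

```text
t: 37.35
tool_pos: [0.5974, 0.0109, 0.1816]
orientation: [0.61, -3.073, 0.001]
wrist_force: [1.5, 0.4, -0.9]
grip_width: 0.551
gripper_force: 0.0
```

Request:
jog_arm --pt "115 2 -4 -1 0" --pt "115 2 -4 -1 0" --pt "115 2 -4 -1 0" --pt "115 2 -4 -1 0" --pt "115 2 -4 -1 0" --pt "115 2 -4 -1 0" --pt "115 2 -4 -1 0" --pt "115 2 -4 -1 0" --pt "115 2 -4 -1 0" --pt "115 0 0 0 0"

```text
t: 38.35
tool_pos: [0.5673, -0.3985, 0.2715]
orientation: [0.595, -3.076, 0.006]
wrist_force: [-0.2, 0.5, -0.1]
grip_width: 0.551
gripper_force: 0.0
```

```bash
python3 - <<'E'
from h import *
a=eyes.camera('top');b=eyes.camera('scene')
cv2.imwrite('pics/top11.png',a[:,:,::-1]);cv2.imwrite('pics/scene11.png',b[:,:,::-1])
C=np.zeros((600,800,3),np.uint8);C[:328,:800]=cv2.resize(a[165:290,125:430],(800,328),interpolation=2);C[330:600,:800]=cv2.resize(b[115:260,120:490],(800,270),interpolation=2)
cv2.imwrite('pics/c11.png',C[:,:,::-1])
print(ctrl.get_obs()['tool_pos'])
E
```

```text
[ 0.56875436 -0.39136307  0.27086804]
```

View pics/c11.png

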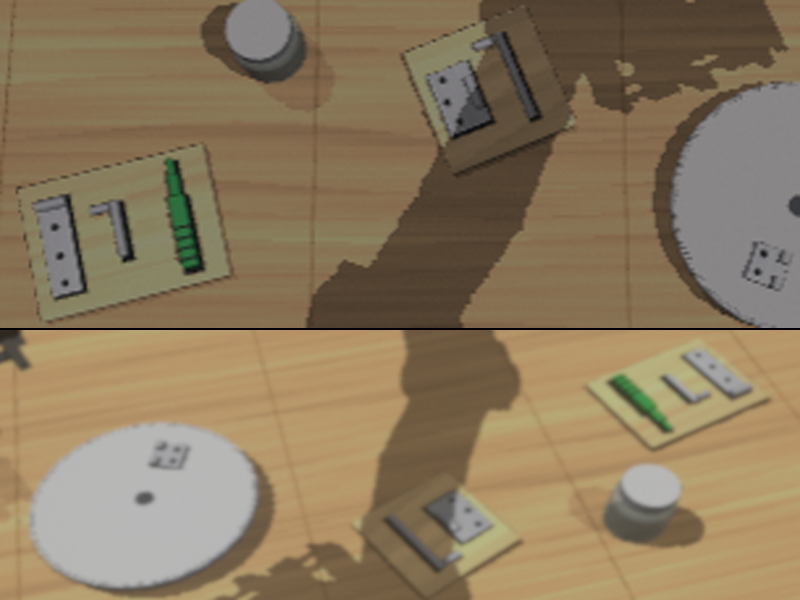

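All five parts show on their shapes, with the square leaf on the disc and the jar in place. One numeric check of offsets before handing in.

```bash
python3 - <<'E'
from h import *
s=800/305
f=lambda l:np.float64(l)/s+[124.6,164.6]
def rep(n,pts,z,t,ang):
    w=ray(f(pts),'top',z)*1000;c=w.mean(0);a=np.radians(ang);d=c-t
    e=w[0]-w[-1];print(n,'along %.1f across %.1f'%(d@[np.cos(a),np.sin(a)],d@[-np.sin(a),np.cos(a)]),'len %.0f dang %.1f'%(np.hypot(*e),(np.degrees(np.arctan2(e[1],e[0]))-ang)))
rep('strap',[(51,200),(70,295)],.016,[456,386],14)
rep('short',[(118,200),(128,261)],.017,[471,329.5],14)
rep('punch',[(171,159),(194,270)],.02,[484.5,272],14)
rep('long',[(499,33),(535,117)],.017,[619,-45],22.4)
rep('butt',[(446,70),(473,130)],.016,[597,10],22.4)
E
```

```text
strap along -1.1 across -0.6 len 92 dang 0.8
short along -1.0 across -2.0 len 59 dang -1.7
punch along 0.7 across -0.6 len 108 dang 0.1
long along 0.7 across 0.6 len 90 dang -0.1
butt along -1.3 across 2.0 len 65 dang 1.4
```

```bash
python3 -c "
from station import ctrl
print(ctrl.hand_in())"
```

```text
the job is handed in; nothing more can be done
None
```

Both hinge kits are made up and the job is handed in at about 38 s. My last camera check put every part within about 2 mm and 2 degrees of its shape, with the square leaf still on the turntable and the jar in place; the hand-in returned no verdict.

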